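# Hold a flash battery pack home in the bench tester

### The arm

A 7-joint arm with a two-finger parallel gripper is mounted at the origin on the work surface. World frame = base frame: x ahead of the robot, y to its left, z up, the work surface at z = 0. Lengths are in mm, angles in rad, forces in N, time in s.
With the tool pointing down it reaches from about 400 to 875 mm from the base axis. Payload 4.4 kg.
Tool frame: the origin (TCP) lies at the very end of the fingers, on their centre line; the grasp point (between the pads) lies 19 mm behind it; z points along the fingers, y is the line along which they close (so a half turn about z gives the same grasp; the last joint's range is limited). The gripper opens to 85 mm and grips with 20 to 120 N. Pads are 22 mm wide; open, the fingers measure 114 mm over their backs; the gripper's body (76 mm by 85 mm) begins 54 mm behind the grasp point. The pads swing forward as they close: fully open they stand 13 mm farther back than shut.
Start: joints at [1.283, 0.628, 0.038, 1.517, -0.027, 0.996, -0.02], TCP at [143.018, -634.085, 231.313] pointing down, gripper open.
Joint ranges: [-3.06, 3.06], [-0.37, 2.12], [-1.25, 1.32], [0.18, 2.47], [-1.1, 4.24], [0.23, 1.98], [-2.94, 2.94]. Speed limits (rad/s): [2.57, 2.57, 3.14, 3.14, 3.14, 3.14, 3.14].

### API

Orientations are given as [roll, pitch, yaw] about the fixed x, y, z axes, in that order (R = Rz(yaw) Ry(pitch) Rx(roll)).
In Python, from cell import ctrl gives the robot as it stands.
- The arm moves only by the tool step_arm, never from a script. Its argument "series" is a list that holds one entry, the list of rows, each a list of 7 numbers: the turn, a rotation vector about the tool's x, y, z as a fraction of full scale, then the shift along the tool's x, y, z as a fraction of full scale, then the closure, from 0 (fully open) to 1 (shut). In form: [[[ax, ay, az, tx, ty, tz, gripper], ...]]. A call has 1 to 12 rows; each row shifts and turns the commanded pose from where the row before left it, along the tool's axes as they then stand; what a row does not reach is not made up. Full scale, the value 1, is 150 mm for a shift and 45 degrees for a turn. A row lasts 1/10 s, in which the tool goes at most 50 mm and 8.59 degrees, less where a joint would pass 70% of its speed; a pose out of reach is approached as far as the arm can. A call with a number of a shift or a turn outside -1 to 1 is refused whole. A call with a gripper value outside its range is refused whole. The fingers move at their own pace and stop on an object; the grip force is fixed at half the most. Time passes only in rows, so rows that do not move let the fingers close. It gives the time, the measured TCP pose, the force, the opening and the grip force at its end, in the units of the state.
- ctrl.read_state(): the state, without advancing time (a new reading comes with each control period).
- ctrl.get_image(name): name is "side" or "top" or "wrist"; returns a dict with "img" (384x512x3 uint8, red, green, blue), "fx", "fy", "cx", "cy" (pixels), "R" (3x3) and "t" (3): a world point X has camera coordinates R X + t. Camera axes: x right, y down, z forward; pixel columns grow to the right and rows downward; lengths in mm; the calibration is good to about 2 mm. A picture is of the moment at which its call begins. There is no depth.
- ctrl.finish_job(): hands the job in; it is judged then, once.
Trained networks look in a picture, given as the dict that the camera call returned (one of the last four; its "shot" number tells which), for a name from the list of things; names that differ only in an ending like _2 or _b are one class to them, and where a whole thing is asked for, a point or a joint stands for the part that bears it (a point fixed in the world has none). Each returns a list of dicts, best first, with "score" (0 to 1); they miss things now and then, are a little off and sometimes report something else, mostly with a low value. They report only what shows in the picture. A call takes as long as a camera call.
- ctrl.recognise(picture, thing): "centre" ([column, row] in pixels, amid what is visible of it).
The state is a dict: "clock": time; "qpos": joint angles; "qd": joint speeds; "tau": joint torques, N m; "eef_pos": TCP position; "tool_rot": TCP orientation; "force": force on the tool from outside, world axes, zero at the start; "torque": the same for the moment, N m; "width": finger opening in mm; "gripper_force": force on a finger pad.
Only numpy, scipy, OpenCV 4.12 (cv2) and the standard library are available. Lean on these libraries where they do the work, as an engineer would, in place of code of your own. Each camera call takes 0.05 s, during which the arm holds its last target. There are 200 camera calls.

### The job

Check the flash battery pack: pick it up, lay it flat in the guides of the bench battery tester with its contact nose towards the sprung contact, and push it along, without ramming it, until the contact is driven back and the pack's shoulders are firmly home against the tester's stops. The reading only runs while the pack is pushed home and the spring pushes it back out, so finish still holding it hard up against the stops; leave the other things on the counter alone.

Things in the scene. Friction and masses are not known exactly. Their poses are not given: they have to be found in the camera images.
- pack_mid (a point): Flash battery pack: loose black block, 0.36 kg, 70 mm long (x), 44 wide (y), 62 tall (z). Point: centre of this body, half-way up. A contact nose (26 wide, 10 to 36 mm above the underside, brass strips) sticks out 14 mm from its +x end, tip 49 mm from the point; the face around it is the shoulders, at 35 mm. Grip across the 44 mm, at mid-height or higher to clear the guides.
- dock: Bench battery tester, fixed, 215 x 120 mm. Origin: counter level, centre line, plane of the stop faces. +x: direction the pack is pushed in; grey housing there, 52 mm high, console to 75. Aluminium bed 8 mm high, x -105 to 0 mm; on it steel guides (x -86 to -3) 49 mm apart, lips flared outwards, 8 mm above the bed, flared mouth to -105. The pack is laid between them from above.
- dock_stop: The two hard stops: steel cheeks with flat faces at tester x = 0, either side of a 33 mm slot, 8 to 52 mm above the counter. The pack's shoulders land on them as its nose enters the slot. Same origin and axes as the tester.
- bay (a point): Point on the bed that lies under the pack's centre when the pack is fully home (tester x = -35 mm, on the centre line, 8 mm above the counter). Friction on the bed adds 2 to 6 N to the push.
- plunger_face (a point): Middle of the front of the sprung contact head (black block 20 mm wide, 22 tall, brass strips) in the slot between the stops, 32 mm above the counter; when out it stands 2 mm behind the stop faces. It moves back along tester +x.
- plunger (a joint): Travel of the sprung contact in m: 0 out, grows as it is driven back, 0.012 with the pack home on the stops. Pushes back with 3 N at 0, plus 0.5 N per mm, so 9 N at the stops; it could go 0.018, so the stops end the stroke. It does not latch.
- pouch_mid (a point): Grey rigid plastic lens pouch case, 78 x 60 x 44 mm, loose; its centre. Leave alone.
- adapter_mid (a point): Silver flash shoe adapter, 34 x 30 x 27 mm with a small knurled screw, loose; its centre. Leave alone.
- filter_mid (a point): Round amber glass filter in a dark ring, 58 mm across, 7.5 mm thick, lying flat, loose; its centre. Leave alone.
- cover_mid (a point): Small brass hot-shoe cover, 22 x 20 x 7 mm, loose; its centre. Leave alone.

How it is judged (in metres and radians):
On the way, in this order (a step that is already met when the one before it is completed fails the run):
1. the battery pack is picked up off the counter (height (world z) of pack_mid above 0.045 m and contact force between the fingers and pack above 1 N), for 0.1 s.
2. the pack is pushed home: sprung contact driven back and shoulders on the stops (value of joint plunger above 0.0105 m and contact force between pack and dock_stop above 1 N and angle between the x axis of pack_mid and the x axis of dock, either way round below 0.1 rad and y of pack_mid in the frame of dock between -0.005 and 0.005 m and x of pack_mid in the frame of dock between -0.038 and -0.032 m and z of pack_mid in the frame of dock below 0.043 m and angle between pack_mid's own z axis and vertical below 0.08 rad), for 0.3 s.
At the end, for the whole second after the job is handed in: The fingers still hold the pack home (over 2 N on it), at rest, flat (0.08 rad) and straight (0.10 rad, 5 mm) in the guides, within 3 mm of its home place along them; the sprung contact is driven back over 10.5 mm and the shoulders press on the stops with over 1 N (all of step 2 and contact force between the fingers and pack above 2 N and linear speed of pack below 0.01 m/s); the arm keeps its last pose, push and grip.
It fails at once if the lens pouch case is disturbed (moved more than 20 mm) (distance of pouch_mid from where it was at the start of the episode above 0.02 m).
It fails at once if the flash shoe adapter is disturbed (moved more than 20 mm) (distance of adapter_mid from where it was at the start of the episode above 0.02 m).
It fails at once if the amber filter is disturbed (moved more than 20 mm) (distance of filter_mid from where it was at the start of the episode above 0.02 m).
It fails at once if the hot-shoe cover is disturbed (moved more than 20 mm) (distance of cover_mid from where it was at the start of the episode above 0.02 m).
It fails at once if the pack is rammed into the stops (over 60 N) (contact force between pack and dock_stop above 60 N).
It also fails if it takes over 51 s, if anything falls off the work surface, if the arm or the gripper's body presses on something with over 40 N, if the wrist force passes 120 N, or if a joint passes its speed limit or range.

## Working session

There is one attempt and no reset: what is moved stays moved. The work goes in short steps, Python scripts to look and compute and a tool call to move; the robot and the scene stay as the last step left them, time stands still between calls to the robot, and variables do not carry over. Pictures are saved under pics/ and viewed, at most 10 in all, crops included, and the job is handed in when it is done.

Besides the shell and the picture viewer there is one more tool, called after ">>>" as name(argument=value, ...), one argument or row to a line, values as JSON. step_arm: Moves the arm, as the interface text tells. Shift numbers are shares of 150 mm and turn numbers shares of 45 degrees, none past 1 either way. Its arguments: {"type":"object","properties":{"series":{"type":"array","items":{"type":"array","items":{"type":"array","items":{"type":"number","minimum":-1,"maximum":1}}}}},"required":["series"]}

```bash
mkdir -p pics
cat > h.py <<'E'
import numpy as np, cv2
from cell import ctrl
def ray(p,uv):
    d=np.array([(uv[0]-p['cx'])/p['fx'],(uv[1]-p['cy'])/p['fy'],1.]);R=np.array(p['R']);t=np.array(p['t'])
    return -R.T@t, R.T@d
def atz(p,uv,z):
    c,d=ray(p,uv); return c+d*(z-c[2])/d[2]
def proj(p,X):
    c=np.array(p['R'])@np.array(X,float)+np.array(p['t']); return np.array([p['fx']*c[0]/c[2]+p['cx'],p['fy']*c[1]/c[2]+p['cy']])
def save(p,n): cv2.imwrite('pics/'+n+'.png',cv2.cvtColor(p['img'],cv2.COLOR_RGB2BGR))
E
python3 - <<'E'
from h import *
np.set_printoptions(precision=1,suppress=True)
H=dict(pack_mid=31,dock=30,dock_stop=30,plunger_face=32,pouch_mid=22,adapter_mid=13,filter_mid=4,cover_mid=3)
ims=[]
for n in['top','side','wrist']:
    p=ctrl.get_image(n); save(p,n+'0'); ims.append(p['img'])
    c,_=ray(p,(256,192)); print(n,c,p['fx'])
    for k,z in H.items():
        for r in ctrl.recognise(p,k)[:2]: print(' ',k,r['centre'],round(r['score'],2),atz(p,r['centre'],z))
s=ctrl.read_state(); print(s)
E
```

```text
top [485.3  -3.7 792.3] 405.2544566802091
  dock [243.8, 142.9] 0.92 [628.3  49.9  30. ]
  dock_stop [236.1, 142.5] 0.84 [629.1  64.6  30. ]
  plunger_face [235.6, 142.5] 0.24 [628.8  65.4  32. ]
  pouch_mid [408.0, 164.0] 0.98 [ 588.1 -260.8   22. ]
  adapter_mid [394.2, 236.4] 0.57 [ 451.2 -235.3   13. ]
  filter_mid [158.3, 236.4] 0.67 [449.7 218.4   4. ]
side [373.4 690.  552.3] 367.64465281190013
  pack_mid [200.8, 262.7] 0.67 [594.7 244.4  31. ]
  dock [208.7, 203.9] 0.81 [640.2  68.   30. ]
  dock_stop [279.7, 275.4] 0.37 [442.9 242.   30. ]
  pouch_mid [261.5, 140.9] 0.73 [ 589.6 -265.8   22. ]
  adapter_mid [209.4, 203.5] 0.58 [647.8  46.   13. ]
  adapter_mid [304.5, 154.8] 0.56 [ 454.8 -225.4   13. ]
  filter_mid [277.7, 277.8] 0.68 [449.1 226.3   4. ]
  filter_mid [208.2, 203.3] 0.27 [655.5  35.1   4. ]
  cover_mid [257.1, 143.6] 0.72 [ 606.9 -280.5    3. ]
  cover_mid [312.2, 198.8] 0.54 [411.8 -36.2   3. ]
wrist [ 206.4 -619.7  374.2] 317.81061581282296
{'clock': 1.35, 'qpos': array([ 1.3,  0.6,  0. ,  1.5, -0. ,  1. , -0. ]), 'qd': array([ 0., -0.,  0., -0.,  0.,  0., -0.]), 'tau': array([  0. , -56.3,   1.2, -19.4,   0. ,   0. ,   0. ]), 'eef_pos': array([ 143. , -634.1,  231.3]), 'tool_rot': array([ 3.1, -0. ,  0.2]), 'force': array([ 0.4, -1.2,  0.4]), 'torque': array([-0., -0.,  0.]), 'gripper_force': 0.0, 'width': 85.54402872498878}
```

View pics/top0.png

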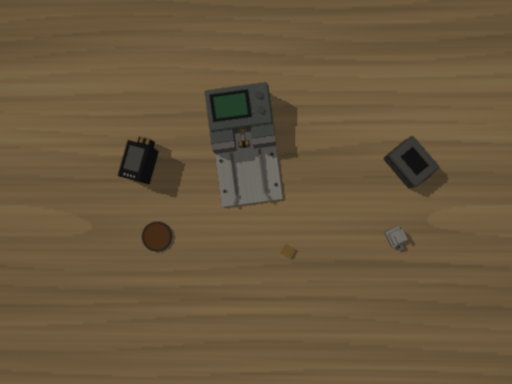

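View pics/side0.png

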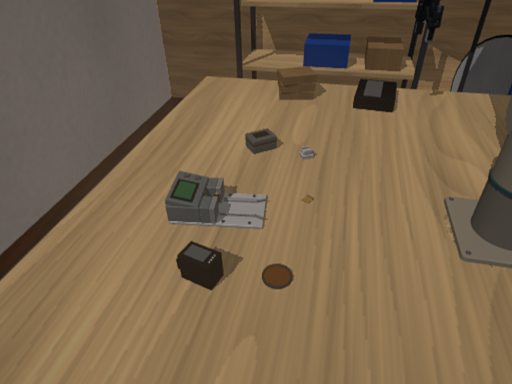

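The top view shows the pack at (138,162) with its nose near (145,141). The tester is at (245,145), with its push direction towards the top of the image (about world +x). I'll zoom in for corners.

Run:
```python
from h import *
p=ctrl.get_image('top'); im=cv2.cvtColor(p['img'],cv2.COLOR_RGB2BGR)
a=cv2.resize(im[78:218,195:295],None,fx=4.2,fy=4.2,interpolation=cv2.INTER_CUBIC)
b=cv2.resize(im[130:190,112:164],None,fx=7,fy=7,interpolation=cv2.INTER_CUBIC)
o=np.zeros((590,790,3),np.uint8); o[:a.shape[0],:a.shape[1]]=a; o[:b.shape[0],425:425+b.shape[1]]=b
o=np.clip(o*1.8,0,255).astype(np.uint8)
cv2.imwrite('pics/crop.png',o)
```

```text
(no output)
```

View pics/crop.png

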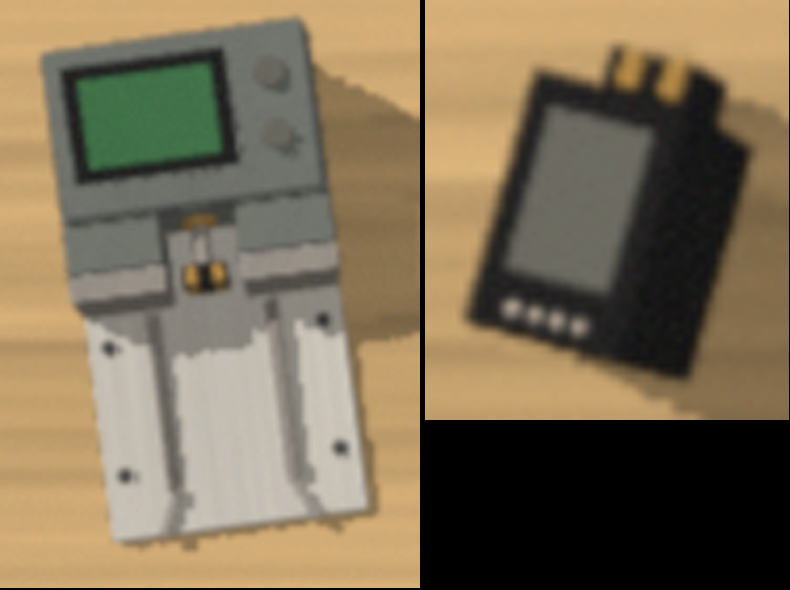

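Run:
```python
from h import *
np.set_printoptions(precision=1,suppress=True)
p=ctrl.get_image('top')
A=lambda x,y,z: atz(p,(195+(x-0)/4.2,78+y/4.2),z)
B=lambda x,y,z: atz(p,(112+(x-425)/7,130+y/7),z)
f=[A(115,543,8),A(375,512,8)]; print('bedfront',f, 'w',np.linalg.norm(f[1]-f[0]))
c=(f[0]+f[1])/2; d=f[0]-f[1]; yaw=np.arctan2(-d[0],d[1]); print('c',c,'yaw',np.degrees(yaw))
print('origin', c[:2]+105*np.array([np.cos(yaw),np.sin(yaw)]))
k=[A(40,55,75),A(302,17,75)]; print('console',k)
l=[B(537,70,62),B(468,320,62)]; e=l[0]-l[1]; py=np.arctan2(e[1],e[0]); print('left',l,np.linalg.norm(e),np.degrees(py))
r=[B(750,150,0),B(690,378,0)]; e=r[0]-r[1]; print('right',r,np.linalg.norm(e),np.degrees(np.arctan2(e[1],e[0])))
print('mid',(l[0]+l[1]+r[0]+r[1])/4)
for X in [(c[0],c[1],8)]: print(proj(p,X))
s=ctrl.read_state(); print(s['tool_rot'],s['qpos'])
w=ctrl.get_image('wrist'); from scipy.spatial.transform import Rotation as Ro
T=Ro.from_euler('xyz',s['tool_rot']).as_matrix(); cc=-np.array(w['R']).T@w['t']
print('cam in tool',T.T@(cc-s['eef_pos'])); print(np.array(w['R'])@T)
```

```text
bedfront [array([506.5,  92.7,   8. ]), array([520.8, -27.3,   8. ])] w 120.91598099870218
c [513.7  32.7   8. ] yaw 6.786521717939805
origin [617.9  45.1]
console [array([714.6, 118.1,  75. ]), array([730.2,   5.4,  75. ])]
left [array([628.7, 260.8,  62. ]), array([562.8, 277.8,  62. ])] 68.0287967973879 -14.444701948963745
right [array([617.6, 221.8,   0. ]), array([552.8, 237.9,   0. ])] 66.84234075349902 -13.965454936100391
mid [590.5 249.6  31. ]
[253.3 203.6]
[ 3.1 -0.   0.2] [ 1.3  0.6  0.   1.5 -0.   1.  -0. ]
cam in tool [  65.    -0.1 -142.9]
[[-0.   1.  -0. ]
 [-1.  -0.  -0.3]
 [-0.3  0.   1. ]]
```

```bash
cat >> h.py <<'E'
from scipy.spatial.transform import Rotation as Ro
def go(target,n,yaw=None):
    s=ctrl.read_state(); T=Ro.from_euler('xyz',s['tool_rot']).as_matrix()
    d=T.T@(np.array(target,float)-s['eef_pos'])
    print('tcp',s['eef_pos'].round(1),'rot',np.round(s['tool_rot'],4),'F',s['force'].round(1),'w',round(s['width'],1),'shift',(d/150).round(3),'per row',(d/150/n).round(4),'mm/row',(np.linalg.norm(d)/n).round(1))
    if yaw is not None:
        W=Ro.from_euler('xyz',[np.pi,0,yaw]).as_matrix(); print('turn',(np.degrees(Ro.from_matrix(T.T@W).as_rotvec())/45).round(4))
E
python3 -c "
from h import *
go([560,-200,235],12); 
"
```

```text
tcp [ 143.  -634.1  231.3] rot [ 3.1416 -0.      0.2217] F [ 1.2 -0.2  0.1] w 85.4 shift [ 3.348 -2.212 -0.025] per row [ 0.279  -0.1843 -0.002 ] mm/row 50.2
```

>>> step_arm(
  series=[
    [[0, 0, 0, 0.27, -0.18, -0.002, 0], [0, 0, 0, 0.27, -0.18, -0.002, 0], [0, 0, 0, 0.27, -0.18, -0.002, 0], [0, 0, 0, 0.27, -0.18, -0.002, 0], [0, 0, 0, 0.27, -0.18, -0.002, 0], [0, 0, 0, 0.27, -0.18, -0.002, 0], [0, 0, 0, 0.27, -0.18, -0.002, 0], [0, 0, 0, 0.27, -0.18, -0.002, 0], [0, 0, 0, 0.27, -0.18, -0.002, 0], [0, 0, 0, 0.27, -0.18, -0.002, 0], [0, 0, 0, 0.27, -0.18, -0.002, 0], [0, 0, 0, 0.27, -0.18, -0.002, 0]],
  ],
)

```text
clock: 2.7
eef_pos: [547.1, -209.6, 235.2]
tool_rot: [3.141, -0.0, 0.222]
force: [1.0, -1.0, 0.2]
width: 85.4
gripper_force: 0.0
```

```bash
python3 -c "
from h import *
go([590,250,235],11,-0.248); 
"
```

```text
tcp [ 547.1 -209.6  235.2] rot [ 3.1411e+00 -5.0000e-04  2.2180e-01] F [ 1.  -1.   0.2] w 85.4 shift [ 0.953 -2.926  0.   ] per row [ 0.0866 -0.266   0.    ] mm/row 42.0
turn [ 4.000e-04 -7.000e-04  5.982e-01]
```

>>> step_arm(
  series=[
    [[0, 0, 0, 0.13, -0.23, 0, 0], [0, 0, 0, 0.13, -0.23, 0, 0], [0, 0, 0, 0.13, -0.23, 0, 0], [0, 0, 0, 0.13, -0.23, 0, 0], [0, 0, 0, 0.13, -0.23, 0, 0], [0, 0, 0, 0.13, -0.23, 0, 0], [0, 0, 0, 0.13, -0.23, 0, 0], [0, 0, 0.12, 0, 0, 0, 0]],
  ],
)

```text
clock: 3.5
eef_pos: [626.8, 63.4, 234.8]
tool_rot: [-3.136, -0.002, 0.135]
force: [-0.4, 0.6, -0.3]
width: 85.0
gripper_force: 0.0
```

Run:
```python
from h import *
np.set_printoptions(precision=1,suppress=True)
p=ctrl.get_image('wrist'); cv2.imwrite('pics/dock.png',cv2.resize(cv2.cvtColor(p['img'],cv2.COLOR_RGB2BGR),(800,600),interpolation=cv2.INTER_CUBIC))
np.savez('dockp.npz',**{k:np.array(p[k]) for k in['fx','fy','cx','cy','R','t','img']})
for k,z in dict(dock=30,dock_stop=30,plunger_face=32).items():
    for r in ctrl.recognise(p,k)[:2]: print(' ',k,r['centre'],round(r['score'],2),atz(p,r['centre'],z))
go([590,250,235],11,-0.248)
```

```text
dock [268.4, 151.2] 0.56 [644.3  52.5  30. ]
  dock_stop [251.2, 172.2] 0.62 [618.4  68.1  30. ]
  plunger_face [267.6, 164.7] 0.84 [629.7  51.3  32. ]
tcp [625.7  53.3 234.9] rot [3.1 0.  0.1] F [ 1.1 -0.   0.2] w 85.5 shift [-0.1 -1.3 -0. ] per row [-0.  -0.1 -0. ] mm/row 18.2
turn [0.  0.  0.5]
```

View pics/dock.png

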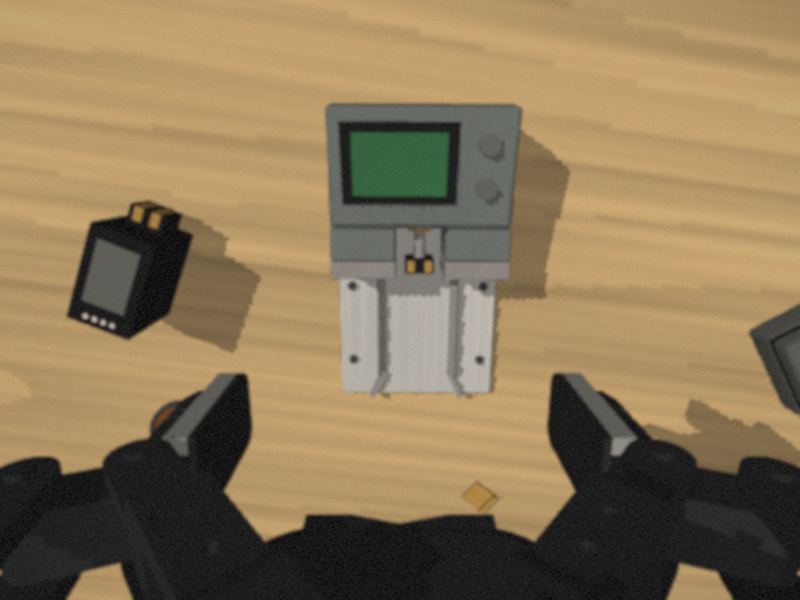

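Run:
```python
from h import *
np.set_printoptions(precision=1,suppress=True)
ctrl.get_image('wrist');p=ctrl.get_image('wrist'); im=cv2.cvtColor(p['img'],cv2.COLOR_RGB2BGR)
np.savez('dockp.npz',**{k:np.array(p[k]) for k in['fx','fy','cx','cy','R','t']})
cv2.imwrite('pics/dock2.png',cv2.resize(im[130:260,190:340],None,fx=4.5,fy=4.5,interpolation=cv2.INTER_CUBIC))
for k,z in dict(plunger_face=32).items():
    for r in ctrl.recognise(p,k)[:2]: print(' ',k,r['centre'],round(r['score'],2),atz(p,r['centre'],z))
go([590,250,235],5,-0.248)
```

```text
plunger_face [257.6, 161.8] 0.75 [630.   50.7  32. ]
tcp [625.8  52.9 235.1] rot [3.1 0.  0.1] F [-0.4  0.5  0.3] w 85.7 shift [-0.1 -1.3 -0. ] per row [-0.  -0.3 -0. ] mm/row 40.1
turn [ 0.  -0.   0.5]
```

View pics/dock2.png

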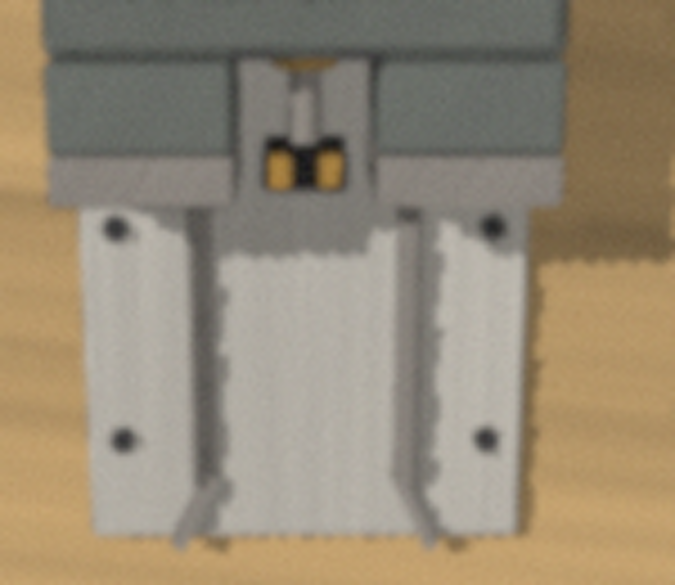

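Run:
```python
from h import *
np.set_printoptions(precision=2,suppress=True)
p=np.load('dockp.npz'); A=lambda x,y,z: atz(p,(190+x/4.5-.5,130+y/4.5-.5),z)
def f(a,b,n):
    d=a-b; print(n,(a+b)/2,'yaw',np.degrees(np.arctan2(-d[0],d[1])),'len',np.linalg.norm(d))
f(A(50,203,52),A(562,203,52),'cheek'); f(A(237,203,52),A(374,203,52),'slot'); f(A(95,533,8),A(521,533,8),'bed front')
f(A(264,190,43),A(345,190,43),'plunger')
```

```text
cheek [619.97  49.62  52.  ] yaw 7.269897510337734 len 119.26286577865372
slot [619.96  49.75  52.  ] yaw 7.2698975103378505 len 31.912104407288908
bed front [516.29  35.27   8.  ] yaw 7.251761783866063 len 120.03287129585048
plunger [621.13  50.08  43.  ] yaw 7.27056626141422 len 19.34183354330834
```

>>> step_arm(
  series=[
    [[0, 0, 0, 0, -0.26, 0, 0], [0, 0, 0, 0, -0.26, 0, 0], [0, 0, 0, 0, -0.26, 0, 0], [0, 0, 0, -0.03, -0.26, 0, 0], [0, 0, 0, -0.03, -0.26, 0, 0], [0, 0, 0.16, 0, 0, 0, 0], [0, 0, 0.16, 0, 0, 0, 0], [0, 0, 0.16, 0, 0, 0, 0], [0, 0, 0, 0, 0, 0, 0], [0, 0, 0, 0, 0, 0, 0]],
  ],
)

```text
clock: 4.85
eef_pos: [592.3, 246.1, 235.0]
tool_rot: [3.141, -0.0, -0.247]
force: [-0.1, -0.8, 1.0]
width: 85.2
gripper_force: 0.0
```

Run:
```python
from h import *
np.set_printoptions(precision=1,suppress=True)
p=ctrl.get_image('wrist'); im=cv2.cvtColor(p['img'],cv2.COLOR_RGB2BGR)
np.savez('packp.npz',**{k:np.array(p[k]) for k in['fx','fy','cx','cy','R','t']})
cv2.imwrite('pics/pack.png',cv2.resize(im[90:350,90:422],None,fx=2.2,fy=2.2,interpolation=cv2.INTER_CUBIC))
for r in ctrl.recognise(p,'pack_mid')[:2]: print(r['centre'],round(r['score'],2),atz(p,r['centre'],40))
go([590,250,235],5,-0.248)
```

```text
[250.2, 166.6] 0.83 [593.8 251.   40. ]
tcp [592.3 246.3 235. ] rot [-3.1 -0.  -0.2] F [-0.4  0.4 -0.2] w 85.4 shift [-0. -0.  0.] per row [-0. -0.  0.] mm/row 0.9
turn [-0. -0.  0.]
```

View pics/pack.png

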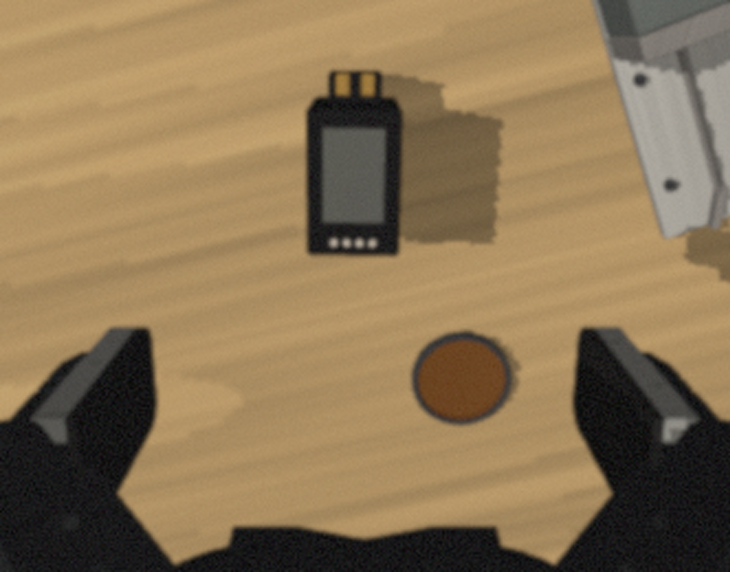

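Run:
```python
from h import *
np.set_printoptions(precision=2,suppress=True)
p=np.load('packp.npz'); A=lambda x,y,z: atz(p,(90+x/2.2-.5,90+y/2.2-.5),z)
a,b,c,d=A(307,115,62),A(400,115,62),A(308,254,62),A(399,254,62); n=A(354,98,62); m=A(354,254,62)
print(np.linalg.norm(a-b),np.linalg.norm(c-d),np.linalg.norm(n-m),'mid',(n+m)/2)
e=(a+b-c-d); print('yaw',np.degrees(np.arctan2(e[1],e[0])), np.degrees(np.arctan2((b-a)[0],-(b-a)[1])),np.degrees(np.arctan2((d-c)[0],-(d-c)[1])))
mid=(n+m)/2; yw=-.247
go([mid[0],mid[1],25],5,yw)
```

```text
41.80356077991801 43.13047989599556 73.0917561882403 mid [593.84 250.46  62.  ]
yaw -14.412249755759282 -14.170576786982464 -14.17422091335246
tcp [592.3 246.3 235. ] rot [-3.14 -0.   -0.25] F [-0.4  0.4 -0.2] w 85.4 shift [ 0.   -0.03  1.4 ] per row [ 0.   -0.01  0.28] mm/row 42.0
turn [-0. -0. -0.]
```

>>> step_arm(
  series=[
    [[0, 0, 0, -0.007, -0.029, 0.24, 0], [0, 0, 0, 0, 0, 0.24, 0], [0, 0, 0, 0, 0, 0.24, 0], [0, 0, 0, 0, 0, 0.24, 0], [0, 0, 0, 0, 0, 0.2, 0], [0, 0, 0, 0, 0, 0.16, 0], [0, 0, 0, 0, 0, 0.133, 0], [0, 0, 0, 0, 0, 0, 0], [0, 0, 0, 0, 0, 0, 0]],
  ],
)

```text
clock: 5.85
eef_pos: [592.4, 251.1, 17.2]
tool_rot: [-3.141, 0.0, -0.249]
force: [0.3, 0.4, 0.4]
width: 85.1
gripper_force: 0.0
```

Run:
```python
from h import *
p=ctrl.get_image('wrist'); im=cv2.cvtColor(p['img'],cv2.COLOR_RGB2BGR)
cv2.imwrite('pics/grasp.png',im)
go([592.4,250.8,17],1,-.247)
```

```text
tcp [593.1 251.3  17.9] rot [-3.1405e+00 -1.1000e-03 -2.4930e-01] F [0.4 0.4 1.1] w 85.4 shift [-0.003  0.005  0.006] per row [-0.0034  0.0046  0.0063] mm/row 1.3
turn [-0.0014 -0.0015 -0.0029]
```

View pics/grasp.png

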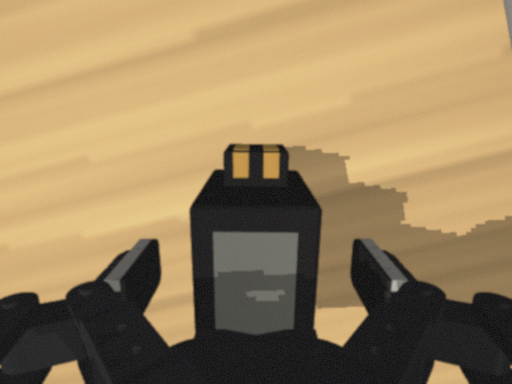

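The pack is centred between the open fingers (edges at columns 191 and 321, image centre 256). I'll close on it and lift.

>>> step_arm(
  series=[
    [[0, 0, 0, 0, 0, 0, 1], [0, 0, 0, 0, 0, 0, 1], [0, 0, 0, 0, 0, 0, 1], [0, 0, 0, 0, 0, 0, 1], [0, 0, 0, 0, 0, 0, 1], [0, 0, 0, 0, 0, 0, 1], [0, 0, 0, 0, 0, -0.05, 1], [0, 0, 0, 0, 0, -0.1, 1], [0, 0, 0, 0, 0, -0.15, 1], [0, 0, 0, 0, 0, -0.15, 1], [0, 0, 0, 0, 0, -0.15, 1], [0, 0, 0, 0, 0, 0, 1]],
  ],
)

```text
clock: 7.1
eef_pos: [594.5, 252.2, 110.8]
tool_rot: [-3.137, -0.005, -0.249]
force: [0.9, 0.7, -3.1]
width: 43.2
gripper_force: 61.5
```

Run:
```python
from h import *
go([560,40,107],8,.1267)
```

```text
tcp [594.5 252.2 110.8] rot [-3.1374 -0.0054 -0.2495] F [ 0.9  0.7 -3.1] w 43.2 shift [0.126 1.427 0.02 ] per row [0.0158 0.1784 0.0025] mm/row 26.9
turn [-0.004  -0.0078 -0.4789]
```

>>> step_arm(
  series=[
    [[-0.004, -0.008, -0.159, 0, 0, 0, 1], [0, 0, -0.16, 0, 0, 0, 1], [0, 0, -0.16, 0, 0, 0, 1], [0, 0, 0, -0.052, 0.17, 0, 1], [0, 0, 0, -0.052, 0.17, 0, 1], [0, 0, 0, -0.052, 0.17, 0, 1], [0, 0, 0, -0.052, 0.17, 0, 1], [0, 0, 0, -0.052, 0.17, 0, 1], [0, 0, 0, -0.052, 0.17, 0, 1], [0, 0, 0, -0.052, 0.17, 0, 1], [0, 0, 0, -0.052, 0.17, 0, 1], [0, 0, 0, 0, 0, 0, 1]],
  ],
)

```text
clock: 8.3
eef_pos: [554.4, 35.1, 106.8]
tool_rot: [3.137, 0.01, 0.12]
force: [-0.1, 0.7, -3.2]
width: 43.1
gripper_force: 61.8
```

>>> step_arm(
  series=[
    [[0, 0, 0, 0, 0, 0, 1], [0, 0, 0, 0, 0, 0, 1]],
  ],
)

```text
clock: 8.5
eef_pos: [556.0, 42.2, 107.3]
tool_rot: [3.141, 0.007, 0.128]
force: [-0.1, -0.1, -3.0]
width: 43.5
gripper_force: 61.8
```

Run:
```python
from h import *
go([558.7,41.3,35],4,.1267)
p=ctrl.get_image('wrist'); im=cv2.cvtColor(p['img'],cv2.COLOR_RGB2BGR)
np.savez('held.npz',**{k:np.array(p[k]) for k in['fx','fy','cx','cy','R','t']})
cv2.imwrite('pics/held.png',cv2.resize(im[50:384,130:400],None,fx=1.75,fy=1.75,interpolation=cv2.INTER_CUBIC))
```

```text
tcp [556.   42.2 107.3] rot [3.1415 0.0072 0.1279] F [-0.1 -0.1 -3. ] w 43.5 shift [0.021 0.008 0.482] per row [0.0052 0.002  0.1204] mm/row 18.1
turn [0.0001 0.0092 0.0016]
```

View pics/held.png

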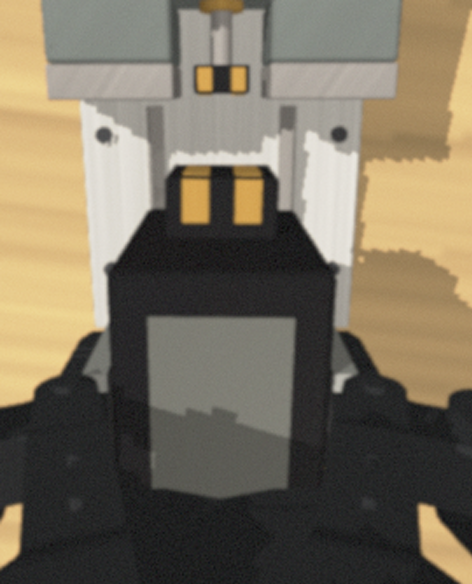

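Run:
```python
from h import *
np.set_printoptions(precision=2,suppress=True)
p=np.load('held.npz'); A=lambda x,y,z: atz(p,(130+x/1.75-.5,50+y/1.75-.5),z)
yw=.1267; ex=np.array([np.cos(yw),np.sin(yw)]); ey=np.array([-ex[1],ex[0]]); O=np.array([620.2,49.1])
D=lambda X:(round(float((X[:2]-O)@ex),1),round(float((X[:2]-O)@ey),1))
for n,a in dict(nose=(167,178,126),noseR=(276,178,126),ftopL=(112,270,152),ftopR=(334,270,152),cheekL=(46,98,52),cheekR=(397,98,52),plL=(194,93,43),plR=(248,93,43)).items(): print(n,D(A(*a)))
print('tcp',D(ctrl.read_state()['eef_pos']))
```

```text
nose (-17.1, 13.1)
noseR (-17.1, -11.2)
ftopL (-30.3, 21.2)
ftopR (-30.2, -19.7)
cheekL (-0.7, 61.1)
cheekR (-0.6, -59.5)
plL (1.0, 10.7)
plR (1.0, -8.7)
tcp (-64.5, 1.5)
```

>>> step_arm(
  series=[
    [[0, 0.009, 0, 0, 0, 0.12, 1], [0, 0, 0, 0, 0, 0.12, 1], [0, 0, 0, 0, 0, 0.12, 1], [0, 0, 0, 0, 0, 0.08, 1], [0, 0, 0, 0, 0, 0.04, 1], [0, 0, 0, 0, 0, 0, 1], [0, 0, 0, 0, 0, 0, 1], [0, 0, 0, 0, 0, 0, 1]],
  ],
)

```text
clock: 9.35
eef_pos: [556.7, 41.0, 36.4]
tool_rot: [3.141, -0.002, 0.127]
force: [-0.3, 0.0, -3.3]
width: 43.6
gripper_force: 61.8
```

Run:
```python
from h import *
go([556.,42.2,25.5],4,.1267)
```

```text
tcp [556.7  41.   36.4] rot [ 3.1405e+00 -1.7000e-03  1.2680e-01] F [-0.3  0.  -3.3] w 43.6 shift [-0.004 -0.009  0.073] per row [-0.0009 -0.0021  0.0181] mm/row 2.7
turn [ 0.0013 -0.0022  0.0001]
```

>>> step_arm(
  series=[
    [[0, 0, 0, 0, -0.004, 0.013, 1], [0, 0, 0, 0, 0, 0.013, 1], [0, 0, 0, 0, 0, 0.013, 1], [0, 0, 0, 0, 0, 0.013, 1], [0, 0, 0, 0, 0, 0.007, 1], [0, 0, 0, 0, 0, 0, 1], [0, 0, 0, 0, 0, 0, 1]],
  ],
)

```text
clock: 10.05
eef_pos: [555.9, 41.5, 26.7]
tool_rot: [3.141, -0.0, 0.127]
force: [0.6, -0.8, -3.3]
width: 43.3
gripper_force: 61.8
```

Run:
```python
from h import *
p=ctrl.get_image('wrist'); im=cv2.cvtColor(p['img'],cv2.COLOR_RGB2BGR)
np.savez('held2.npz',**{k:np.array(p[k]) for k in['fx','fy','cx','cy','R','t']})
cv2.imwrite('pics/held2.png',cv2.resize(im[90:300,150:370],None,fx=2.7,fy=2.7,interpolation=cv2.INTER_CUBIC))
go([556.,42.2,25.5],4,.1267)
```

```text
tcp [555.9  41.4  26.8] rot [ 3.1405e+00 -1.0000e-04  1.2670e-01] F [-0.3 -0.6 -2.4] w 43.6 shift [ 0.001 -0.005  0.008] per row [ 0.0003 -0.0012  0.0021] mm/row 0.4
turn [ 0.0014 -0.0002 -0.0001]
```

View pics/held2.png

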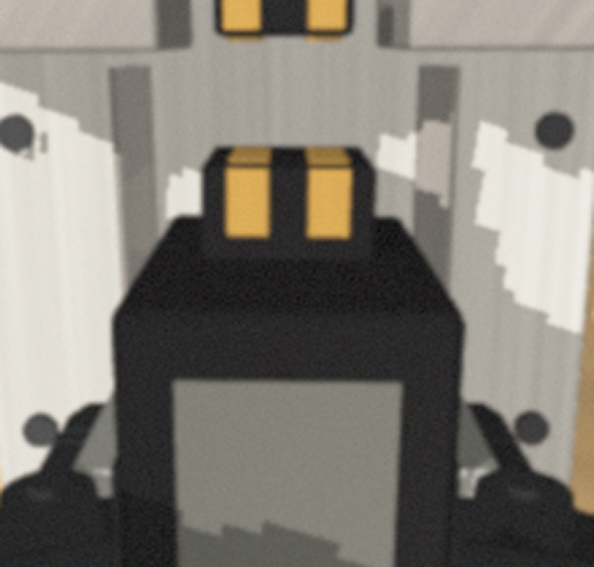

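>>> step_arm(
  series=[
    [[0, 0, 0, 0, -0.004, 0.005, 1], [0, 0, 0, 0, 0, 0.003, 1], [0, 0, 0, 0, 0, 0, 1], [0, 0, 0, 0, 0, 0, 1]],
  ],
)

```text
clock: 10.5
eef_pos: [556.0, 42.0, 26.1]
tool_rot: [3.14, -0.001, 0.127]
force: [-1.4, -0.1, 5.3]
width: 43.3
gripper_force: 62.4
```

Run:
```python
from h import *
for i in range(4): ctrl.get_image('side'); s=ctrl.read_state(); print(s['eef_pos'].round(1),s['force'].round(1))
```

```text
[556.   42.   26.1] [-1.9 -1.1  5.8]
[556.   42.   26.1] [-2.3 -0.8  5.8]
[556.   42.   26.1] [-2.7 -0.6  6.3]
[556.   41.9  26.1] [-1.5 -1.1  5.7]
```

>>> step_arm(
  series=[
    [[0, 0, 0, 0.013, 0, 0, 1], [0, 0, 0, 0.027, 0, 0, 1], [0, 0, 0, 0.027, 0, 0, 1], [0, 0, 0, 0.027, 0, 0, 1], [0, 0, 0, 0.027, 0, 0, 1], [0, 0, 0, 0.02, 0, 0, 1], [0, 0, 0, 0.012, 0, 0, 1], [0, 0, 0, 0, 0, 0, 1], [0, 0, 0, 0, 0, 0, 1]],
  ],
)

```text
clock: 11.6
eef_pos: [557.0, 42.1, 27.1]
tool_rot: [3.14, 0.042, 0.126]
force: [-44.4, -5.0, 57.2]
width: 43.6
gripper_force: 68.2
```

```bash
cat >> h.py <<'E'
def st():
    yw=.1267; ex=np.array([np.cos(yw),np.sin(yw)]); ey=np.array([-ex[1],ex[0]]); O=np.array([620.2,49.1])
    P=[];F=[]
    for i in range(3): ctrl.get_image('side'); s=ctrl.read_state(); P.append(s['eef_pos']); F.append(s['force'])
    P=np.mean(P,0);F=np.mean(F,0); print('dock x,y',((P[:2]-O)@ex).round(2),((P[:2]-O)@ey).round(2),'z',P[2].round(1),'Fx,Fy,Fz',(F[:2]@ex).round(1),(F[:2]@ey).round(1),F[2].round(1),s['tool_rot'].round(4),round(s['width'],1),s['clock'])
E
python3 -c "
from h import *
st()"
```

```text
dock x,y -63.55 1.04 z 27.1 Fx,Fy,Fz -42.6 1.1 57.8 [3.14   0.0417 0.1264] 43.3 11.75
```

>>> step_arm(
  series=[
    [[0, 0, 0, -0.04, 0, 0, 1], [0, 0, 0, -0.04, 0, -0.005, 1], [0, 0, 0, 0, 0, 0, 1]],
  ],
)

```text
clock: 12.05
eef_pos: [565.8, 43.5, 26.5]
tool_rot: [3.141, 0.0, 0.127]
force: [1.2, 0.3, -4.2]
width: 43.7
gripper_force: 61.7
```

```bash
python3 -c "
from h import *
st()"
```

```text
dock x,y -52.81 1.35 z 26.2 Fx,Fy,Fz 0.3 0.1 -2.1 [ 3.1407e+00 -1.5000e-03  1.2690e-01] 43.1 12.2
```

>>> step_arm(
  series=[
    [[0, 0, 0, 0.012, 0, 0, 1], [0, 0, 0, 0.012, 0, 0, 1], [0, 0, 0, 0.012, 0, 0, 1], [0, 0, 0, 0, 0, 0, 1], [0, 0, 0, 0, 0, 0, 1]],
  ],
)

```text
clock: 12.7
eef_pos: [568.0, 43.8, 26.3]
tool_rot: [3.141, 0.008, 0.127]
force: [-10.3, -1.1, 12.4]
width: 43.3
gripper_force: 63.4
```

```bash
python3 -c "
from h import *
st()"
```

```text
dock x,y -52.41 1.3 z 26.3 Fx,Fy,Fz -10.1 0.8 12.4 [3.1406 0.0085 0.1268] 43.5 12.85
```

>>> step_arm(
  series=[
    [[0, 0.02, 0, 0, 0, -0.004, 1], [0, 0, 0, 0, 0, 0, 1], [0, 0, 0, 0, 0, 0, 1]],
  ],
)

```text
clock: 13.15
eef_pos: [572.7, 44.2, 26.7]
tool_rot: [3.141, -0.016, 0.127]
force: [-0.2, -0.2, -2.2]
width: 43.3
gripper_force: 61.7
```

```bash
python3 -c "
from h import *
st()"
```

```text
dock x,y -47.83 1.17 z 26.7 Fx,Fy,Fz 0.4 -0.1 -3.1 [ 3.1405 -0.0163  0.1268] 43.7 13.3
```

>>> step_arm(
  series=[
    [[0, 0, 0, 0.01, 0, 0, 1], [0, 0, 0, 0.01, 0, 0, 1], [0, 0, 0, 0.01, 0, 0, 1], [0, 0, 0, 0.01, 0, 0, 1], [0, 0, 0, 0, 0, 0, 1], [0, 0, 0, 0, 0, 0, 1]],
  ],
)

```text
clock: 13.9
eef_pos: [577.0, 44.7, 26.7]
tool_rot: [3.14, -0.014, 0.127]
force: [-5.3, 0.1, -1.0]
width: 43.6
gripper_force: 61.7
```

```bash
python3 -c "
from h import *
st()"
```

```text
dock x,y -43.22 1.14 z 26.7 Fx,Fy,Fz -4.4 -0.3 -2.9 [ 3.1405 -0.0144  0.1267] 43.0 14.05
```

>>> step_arm(
  series=[
    [[0, 0, 0, 0.01, 0, 0, 1], [0, 0, 0, 0.01, 0, 0, 1], [0, 0, 0, 0.01, 0, 0, 1], [0, 0, 0, 0.01, 0, 0, 1], [0, 0, 0, 0.01, 0, 0, 1], [0, 0, 0, 0, 0, 0, 1], [0, 0, 0, 0, 0, 0, 1]],
  ],
)

```text
clock: 14.75
eef_pos: [583.3, 45.6, 26.8]
tool_rot: [3.14, -0.012, 0.127]
force: [-8.1, -1.4, 0.9]
width: 43.1
gripper_force: 61.8
```

```bash
python3 -c "
from h import *
st()"
```

```text
dock x,y -37.04 1.16 z 26.8 Fx,Fy,Fz -7.6 0.3 0.5 [ 3.1405 -0.0116  0.1268] 43.5 14.9
```

>>> step_arm(
  series=[
    [[0, 0, 0, 0.007, 0, 0, 1], [0, 0, 0, 0.007, 0, 0, 1], [0, 0, 0, 0.007, 0, 0, 1], [0, 0, 0, 0, 0, 0, 1], [0, 0, 0, 0, 0, 0, 1]],
  ],
)

```text
clock: 15.4
eef_pos: [585.6, 45.9, 26.8]
tool_rot: [3.141, -0.01, 0.127]
force: [-9.0, -0.9, 0.4]
width: 43.4
gripper_force: 62.1
```

```bash
python3 -c "
from h import *
st()"
```

```text
dock x,y -34.77 1.16 z 26.8 Fx,Fy,Fz -9.1 0.2 1.8 [ 3.1405 -0.01    0.1268] 43.5 15.55
```

>>> step_arm(
  series=[
    [[0, 0, 0, 0.006, 0, 0, 1], [0, 0, 0, 0.006, 0, 0, 1], [0, 0, 0, 0, 0, 0, 1], [0, 0, 0, 0, 0, 0, 1]],
  ],
)

```text
clock: 15.95
eef_pos: [585.7, 45.8, 26.7]
tool_rot: [3.14, -0.007, 0.127]
force: [-11.9, -0.9, 3.3]
width: 43.5
gripper_force: 62.4
```

```bash
python3 -c "
from h import *
st()"
```

```text
dock x,y -34.66 1.11 z 26.7 Fx,Fy,Fz -11.8 -0.2 3.4 [ 3.1404 -0.0067  0.1269] 43.3 16.1
```

>>> step_arm(
  series=[
    [[0, 0, 0, 0.008, 0, 0, 1], [0, 0, 0, 0.008, 0, 0, 1], [0, 0, 0, 0.008, 0, 0, 1], [0, 0, 0, 0, 0, 0, 1], [0, 0, 0, 0, 0, 0, 1], [0, 0, 0, 0, 0, 0, 1]],
  ],
)

```text
clock: 16.7
eef_pos: [585.7, 45.7, 26.4]
tool_rot: [3.14, 0.0, 0.127]
force: [-18.6, -2.2, 8.0]
width: 43.5
gripper_force: 62.9
```

Run:
```python
from h import *
st()
p=ctrl.get_image('wrist'); im=cv2.cvtColor(p['img'],cv2.COLOR_RGB2BGR)
cv2.imwrite('pics/home.png',cv2.resize(im[90:300,150:370],None,fx=2.7,fy=2.7,interpolation=cv2.INTER_CUBIC))
```

```text
dock x,y -34.61 1.04 z 26.4 Fx,Fy,Fz -17.9 -0.0 8.3 [3.1402e+00 2.0000e-04 1.2750e-01] 43.5 16.85
```

View pics/home.png

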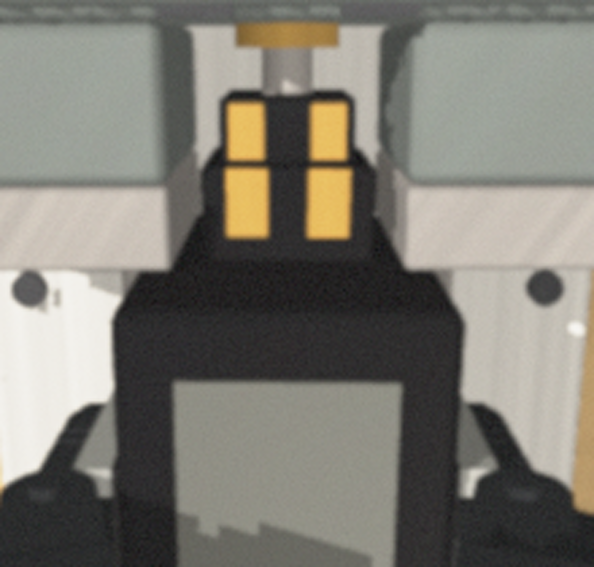

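>>> step_arm(
  series=[
    [[0, 0.01, 0, 0, 0, -0.004, 1], [0, 0, 0, 0, 0, 0, 1], [0, 0, 0, 0, 0, 0, 1]],
  ],
)

```text
clock: 17.2
eef_pos: [585.8, 45.8, 26.3]
tool_rot: [3.14, -0.008, 0.127]
force: [-15.9, -1.5, 1.7]
width: 43.4
gripper_force: 62.2
```

Run:
```python
from h import *
np.set_printoptions(precision=1,suppress=True)
st()
p=ctrl.get_image('wrist'); yw=.1267; ex=np.array([np.cos(yw),np.sin(yw)]);O=np.array([620.2,49.1])
for x,y,z in[(289,315,70),(60,268,52),(520,268,52),(289,163,44)]:
    X=atz(p,(150+x/2.7-.5,90+y/2.7-.5),z); print((X[:2]-O)@ex)
```

```text
dock x,y -34.51 1.06 z 26.2 Fx,Fy,Fz -16.0 0.3 1.9 [ 3.1 -0.   0.1] 43.3 17.35
-2.129100825180118
-0.8525739381737072
-0.8556424404898237
12.970714230376196
```

>>> step_arm(
  series=[
    [[0, 0.008, 0, 0.008, 0, -0.003, 1], [0, 0, 0, 0.008, 0, 0, 1], [0, 0, 0, 0.006, 0, -0.002, 1], [0, 0, 0, 0, 0, 0, 1], [0, 0, 0, 0, 0, 0, 1], [0, 0, 0, 0, 0, 0, 1]],
  ],
)

```text
clock: 18.0
eef_pos: [585.9, 45.8, 26.3]
tool_rot: [3.14, -0.007, 0.128]
force: [-20.9, -2.6, 2.3]
width: 43.7
gripper_force: 62.2
```

Run:
```python
from h import *
st()
```

```text
dock x,y -34.45 1.02 z 26.3 Fx,Fy,Fz -20.6 0.5 2.9 [ 3.1401 -0.0074  0.1276] 43.5 18.15
```

>>> step_arm(
  series=[
    [[0, 0, 0, 0, 0, 0, 1], [0, 0, 0, 0, 0, 0, 1], [0, 0, 0, 0, 0, 0, 1], [0, 0, 0, 0, 0, 0, 1], [0, 0, 0, 0, 0, 0, 1]],
  ],
)

```text
clock: 18.65
eef_pos: [585.9, 45.8, 26.3]
tool_rot: [3.14, -0.007, 0.128]
force: [-20.1, -1.6, 3.1]
width: 43.7
gripper_force: 62.2
```

Run:
```python
from h import *
st(); print(ctrl.finish_job())
```

```text
dock x,y -34.46 1.04 z 26.3 Fx,Fy,Fz -20.1 -0.4 3.2 [ 3.1402 -0.0074  0.1275] 43.8 18.8
the job is handed in; nothing more can be done
None
```

The job is handed in at 18.8 s with the pack gripped and pushed against the stops at about 20 N, stationary, its nose in the slot and the contact driven back about 12 mm by camera estimate; no verdict was returned, and the pack jammed twice on bed friction on the way in (wrist force up to about 72 N) before I eased it free.

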